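# Show which bangle still needs its joint soldered

### The arm

A 6-joint arm with a two-finger parallel gripper is mounted at the origin on the work surface. World frame = base frame: x ahead of the robot, y to its left, z up, the work surface at z = 0. Lengths are in mm, angles in degrees, forces in N, time in s.
With the tool pointing down it reaches from about 300 to 850 mm from the base axis. Payload 4.2 kg.
Tool frame: the origin (TCP) lies between the finger pads; the fingertips stand 8 mm ahead of it and the grasp point (between the pads) lies 11 mm behind it; x points along the fingers, y is the direction in which the jaws open and shut, and the axes are right-handed (so a half turn about x gives the same grasp; the last joint's range is limited). The gripper opens to 91 mm and grips with 3 to 60 N. Pads are 32 mm wide; open, the fingers measure 118 mm over their backs; the gripper's body (76 mm by 178 mm) begins 60 mm behind the grasp point.
Start: joints at [-70.417, 18.312, 89.639, -0, 72.044, -1.146], TCP at [203.53, -537.79, 221.976] pointing down, gripper open.
Joint ranges: [-177.97, 177.97], [-48.28, 115.42], [12.27, 149.76], [-77.06, 257.06], [2.81, 150.46], [-146.56, 146.56]. Speed limits (degrees/s): [147.25, 147.25, 180, 180, 180, 180].

### API

Orientations are given as [roll, pitch, yaw] about the fixed x, y, z axes, in that order (R = Rz(yaw) Ry(pitch) Rx(roll)).
In Python, from workcell import env gives the robot as it stands.
- The arm moves only by the tool arm_command, never from a script. Its arguments are lists of equal length, an entry for each row: "slide": the shift along the tool's x, y, z in cm, a list of three; "turn": the turn, a rotation vector about the tool's x, y, z in rad, a list of three; "grip": the closure in counts, from 0 (fully open) to 255 (shut). A call has 1 to 20 rows; each row is the pose to reach, as a shift and turn from the pose commanded when the call began, along the tool's axes at that moment; what a row does not reach only later rows make up. A row lasts 1/12 s, in which the tool goes at most 41.7 mm and 7.16 degrees, less where a joint would pass 70% of its speed; a pose out of reach is approached as far as the arm can. A call with a gripper value outside its range is refused whole. The fingers move at their own pace and stop on an object; "newtons" is the grip in N (left out, the last holds). Time passes only in rows, so rows that repeat a pose let the fingers close. It gives the time, the measured TCP pose, the force and the opening at its end, in the units of the state.
- env.state(): the state, without advancing time (a new reading comes with each control period).
- env.grab_frame(name): name is "scene" or "top" or "wrist"; returns (picture, depth): 384x512x3 uint8, red, green, blue; 384x512 float32, mm along the optical axis (not along the pixel's ray), 0 where there is no reading.
- env.calibration(name): a dict with "K" (3x3 intrinsics, pixels), "k1" (the pictures are not rectified: a ray, as slopes to the right and down, at radius r is drawn at 1 + k1 r^2 times it, then the intrinsics apply), "camera_from_world" (4x4, takes a point from world to camera coordinates); the wrist camera has in their place "T_tool_cam" (4x4, takes a point from camera to tool coordinates, whose origin is the TCP and whose axes are the tool frame's). Camera axes: x right, y up, looking along -z (the intrinsics and any distortion apply to the point x, -y, -z); pixel columns grow to the right and rows downward; lengths in mm; the calibration is good to about 2 mm. A picture is of the moment at which its call begins: read the wrist's pose just before it. calibration takes no time and is no camera call.
- env.job_done(): hands the job in, once; it reports no verdict.
Trained networks look in the newest picture that a camera, given by its name, has taken for a name from the list of things; names that differ only in an ending like _2 or _b are one class to them, and where a whole thing is asked for, a point or a joint stands for the part that bears it (a point fixed in the world has none). Each returns a list of dicts, best first, with "p" (0 to 1); they miss things now and then, are a little off and sometimes report something else, mostly with a low value. They report only what shows in the picture. A call takes as long as a camera call. They do not tell look-alikes from the thing itself.
- env.search_frame(camera, label): "point" ([x, y, z] in mm, in world coordinates, good to about 4 mm: the middle of the surface that is visible of it).
The state is a dict: "time_s": time; "qpos": joint angles; "qvel": joint speeds; "effort": joint torques, N m; "ee_pos": TCP position; "ee_rot": TCP orientation; "force": force on the tool from outside, world axes, zero at the start; "torque": the same for the moment, N m; "gripper_width": finger opening in mm.
Only numpy, scipy, OpenCV 4.12 (cv2) and the standard library are available. Lean on these libraries where they do the work, as an engineer would, in place of code of your own. Each camera call takes 0.05 s, during which the arm holds its last target.

### The job

Leave a recorded note at the jeweller's bench: press the recorder's button and let go, then point from straight above at the gap in the open bangle, fingertips a couple of centimetres over it, and keep still there for two seconds; then point in the same way at the middle of the empty sorting dish for two seconds and finish still pointing there. Touch nothing but the button, and leave everything else where it lies.

Things in the scene. Friction and masses are not known exactly. Their poses are not given: they have to be found in the camera images.
- rec_button (a joint): push button of the recorder: 0 up, 0.006 m fully down; sprung, returns by itself; fully down takes about 5 N
- rec_button_top (a point): centre of the top (58 mm above the bench) of the round steel push button (28 mm across, pressed straight down) on the recorder, a grey box 100 x 100 x 36 mm; a black camera head 70 mm wide, its top 58 mm above the bench, stands on the box's far (+x) edge, its near face 39 mm beyond the button's centre
- bangle_open: the unfinished silver bangle, lying flat: ring of round 7 mm bar, 71 mm outside, with a 22 mm gap in it. Origin: ring centre, underside; x points from the centre to the gap, z up. Loose, about 45 g, on a dark charcoal block 88 x 88 x 22 mm
- gap (a point): middle of the gap of the open bangle, 32 mm from the ring's centre, at half the bar's height (25.5 mm above the bench)
- bangle_plain: a finished bangle, same size and metal, a closed plain ring on its own charcoal block. Origin: ring centre, underside
- bangle_plate: a finished bangle, same size and metal, closed, with a small flat plate 10 x 24 x 6 mm on the ring; on its own charcoal block. Origin: ring centre, underside
- dish_empty_mouth (a point): centre of the mouth, at rim height 16 mm above the bench, of the empty one of three alike shallow square wooden dishes (84 mm wide, 16 mm high, walls and floor 3 mm)
- brooch: domed round silver brooch 44 mm across, 10 mm high, in one of the other dishes. Origin: centre of underside
- pill_box: square silver pill box 42 x 42 x 20 mm, in another dish. Origin: centre of underside
- pliers: dark steel pliers 125 mm long lying on a fixed wooden block 130 x 90 x 40 mm. Origin: pivot, underside
- bead_jar: small glass jar with a white cap, 30 mm across, 32 mm high, between the blocks and dishes. Origin: centre of underside
- dap_punch: short steel punch standing upright, 20 mm across, 31 mm high, between the blocks and dishes. Origin: centre of underside
- flux_jar: closed amber jar 52 mm across, 60 mm high. Origin: centre of underside
- hammer: small hammer, 200 mm long, lying at the back. Origin: on the handle line, underside
- flux_brush: small brush 180 mm long lying at the back. Origin: on the handle line, underside
There are look-alikes about, which are no part of the job. Leave any blue look-alike of the part that bears dish_empty_mouth alone. Leave any turquoise look-alike of the bangle_plate alone.

How it is judged (in metres and radians):
On the way, in this order (a step that is already met when the one before it is completed fails the run):
1. the recorder's button is pressed down (over 4 mm of 6) (value of joint rec_button above 0.004 m), for 0.05 s.
2. button released; the fingers point at the gap from above, the grasp point within 18 mm sideways of it and 15 to 80 mm above it, kept for 1.7 s (value of joint rec_button below 0.002 m and horizontal distance between the grasp point and gap below 0.018 m and z of the grasp point in the frame of gap between 0.015 and 0.08 m), for 1.7 s.
3. the fingers point at the middle of the empty dish from above, the grasp point within 28 mm sideways of it and 10 to 80 mm above its rim, kept for 1.7 s (horizontal distance between the grasp point and dish_empty_mouth below 0.028 m and z of the grasp point in the frame of dish_empty_mouth between 0.01 and 0.08 m), for 1.7 s.
At the end, for the whole second after the job is handed in: still pointing at the middle of the empty dish (grasp point within 28 mm sideways, 10 to 80 mm above the rim) without contact, the button up (under 2 mm), the bangles within 6 mm and all other loose things within 10 mm of where they lay, bangles at rest (all of step 3 and value of joint rec_button below 0.002 m and distance of each of bangle_open, bangle_plain, bangle_plate from where it was at the start of the episode below 0.006 m and distance of each of brooch, pill_box, pliers, bead_jar, dap_punch, flux_jar, hammer, flux_brush from where it was at the start of the episode below 0.01 m and linear speed of each of bangle_open, bangle_plain, bangle_plate below 0.02 m/s); the robot touches nothing.
It fails at once if the fingers touch anything away from the recorder's button (over 60 mm from it) (horizontal distance between the grasp point and rec_button_top above 0.06 m and contact force between the fingers and anything else above 0.3 N).
It fails at once if the arm or gripper touches a bangle (contact force between any of the arm, the fingers and bangle_open above 0.3 N or contact force between any of the arm, the fingers and bangle_plain above 0.3 N or contact force between any of the arm, the fingers and bangle_plate above 0.3 N).
It fails at once if a bangle is pushed or lifted over 10 mm, or another loose thing over 15 mm (distance of any of bangle_open, bangle_plain, bangle_plate from where it was at the start of the episode above 0.01 m or distance of any of brooch, pill_box, pliers, bead_jar, dap_punch, flux_jar, hammer, flux_brush from where it was at the start of the episode above 0.015 m).
It fails at once if the arm touches a loose thing (contact force between the arm and brooch above 0.3 N or contact force between the arm and pill_box above 0.3 N or contact force between the arm and pliers above 0.3 N or contact force between the arm and bead_jar above 0.3 N or contact force between the arm and dap_punch above 0.3 N or contact force between the arm and flux_jar above 0.3 N or contact force between the arm and hammer above 0.3 N or contact force between the arm and flux_brush above 0.3 N).
It also fails if it takes over 53 s, if anything falls off the work surface, if the arm or the gripper's body presses on something with over 40 N, if the wrist force passes 120 N, or if a joint passes its speed limit or range.

## Working session

There is one attempt and no reset: what is moved stays moved. The work goes in short steps, Python scripts to look and compute and a tool call to move; the robot and the scene stay as the last step left them, time stands still between calls to the robot, and variables do not carry over. Pictures are saved under pics/ and viewed, and the job is handed in when it is done.

Besides the shell and the picture viewer there is one more tool, called after ">>>" in YAML: its name, and indented under it one key for each argument. arm_command: Moves the arm, as the interface text tells. Its arguments: {"type":"object","properties":{"slide":{"type":"array","items":{"type":"array","items":{"type":"number"}}},"turn":{"type":"array","items":{"type":"array","items":{"type":"number"}}},"grip":{"type":"array","items":{"type":"number"}},"newtons":{"type":"number"}},"required":["slide","turn","grip"]}

```bash
mkdir -p pics; cat > h.py <<'E'
import numpy as np, cv2, pickle
from workcell import env
def grab(n):
    p,d=env.grab_frame(n); np.savez('pics/%s.npz'%n,p=p,d=d); return p,d
def px2w(n,u,v,d):
    c=env.calibration(n);K=np.array(c['K']);k1=c['k1']
    x=(u-K[0,2])/K[0,0];y=(v-K[1,2])/K[1,1]
    a,b=x,y
    for _ in range(20):
        s=1+k1*(a*a+b*b);a,b=x/s,y/s
    P=np.array([a*d,-b*d,-d,np.ones_like(d)*1.0])
    return (np.linalg.inv(np.array(c['camera_from_world']))@P.reshape(4,-1))[:3]
E
python3 - <<'E'
from h import *
print(env.state())
for n in('top','scene'):
    p,d=grab(n); cv2.imwrite('pics/%s1.png'%n,cv2.resize(p[:,:,::-1],(800,600),interpolation=cv2.INTER_CUBIC))
    print(env.calibration(n))
    if n=='top':
        for l in ['rec_button_top','bangle_open','bangle_plain','bangle_plate','dish_empty_mouth','gap','brooch','pill_box','bead_jar','dap_punch','flux_jar']:
            print(l,[(np.round(r['point']).tolist(),round(r['p'],2)) for r in env.search_frame('top',l)])
E
```

```text
{'time_s': 0.0, 'qpos': array([-7.04179596e+01,  1.83503397e+01,  8.97062324e+01, -3.62422781e-04,
        7.20428879e+01, -1.14658512e+00]), 'qvel': array([ 0.03504847,  0.02453125,  0.08346872,  0.03622025,  0.10881795,
       -0.0215564 ]), 'effort': array([ 2.18844660e-03, -4.12457657e+01, -2.31970632e+01,  7.31473952e-02,
        4.57364798e-02, -1.43874754e-04]), 'ee_pos': array([ 203.3460254 , -537.32244637,  221.1344845 ]), 'ee_rot': array([-90.94808768,  89.9005394 , 109.7806499 ]), 'force': array([ 0.62491381,  0.39876745, -0.61780505]), 'torque': array([ 0.00082367, -0.05838101, -0.02260526]), 'gripper_width': 90.95671838054068}
{'K': array([[385.0764987 ,   0.        , 258.54162706],
       [  0.        , 385.0764987 , 184.39898865],
       [  0.        ,   0.        ,   1.        ]]), 'k1': 0.01120465641252442, 'camera_from_world': array([[-9.88631407e-03, -9.99766133e-01,  1.92338066e-02,
        -2.62827174e+01],
       [ 9.89824156e-01, -7.05383395e-03,  1.42121018e-01,
        -5.66707495e+02],
       [-1.41952109e-01,  2.04431394e-02,  9.89662405e-01,
        -9.095
[... 589 characters left out ...]
, 6.0], 0.45)]
pill_box [([620.0, 185.0, 24.0], 0.72)]
bead_jar [([539.0, -85.0, 32.0], 0.69)]
dap_punch []
flux_jar [([661.0, -339.0, 62.0], 0.67)]
{'K': array([[388.47184036,   0.        , 251.97294933],
       [  0.        , 388.47184036, 187.55762736],
       [  0.        ,   0.        ,   1.        ]]), 'k1': -0.08314742088537475, 'camera_from_world': array([[ 3.69429247e-01,  9.29153138e-01, -1.40170435e-02,
        -1.93430999e+02],
       [-6.35042923e-01,  2.63446480e-01,  7.26165572e-01,
         2.84997753e+02],
       [ 6.78411761e-01, -2.59365377e-01,  6.87376959e-01,
        -1.53453177e+03],
       [ 0.00000000e+00,  0.00000000e+00,  0.00000000e+00,
         1.00000000e+00]])}
```

View pics/top1.png

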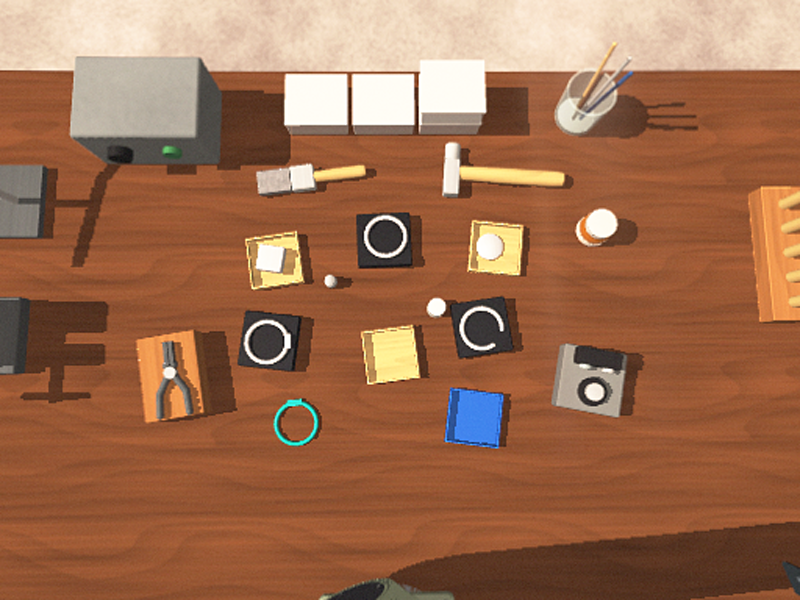

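View pics/scene1.png

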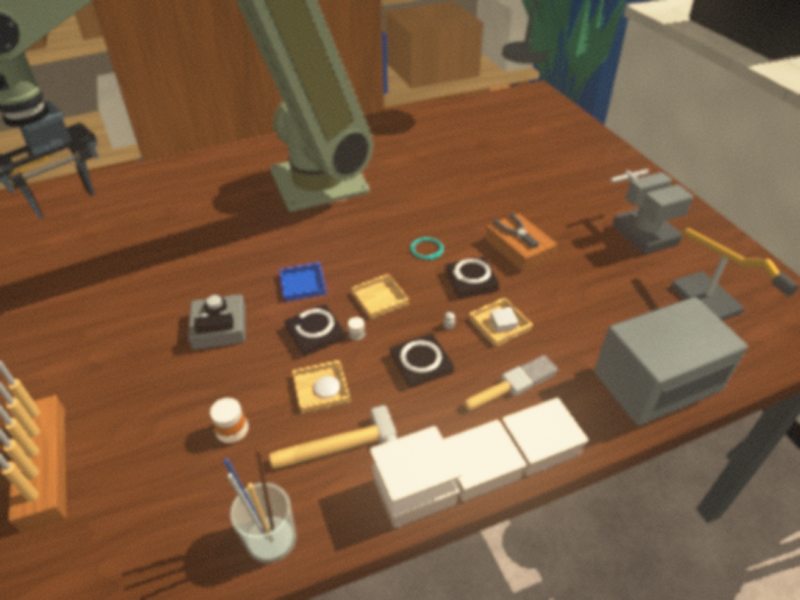

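The top view (800x600) shows:
- **Button:** at (594,392).
- **Bangles:** the candidates are (482,328), (386,238), (268,341) with its plate, and a turquoise look-alike at (297,422). Only (482,328) has a gap, on its right side.
- **Dishes:** the candidates are (392,355) wooden and empty, (275,260) with the pill box, (495,247) with the brooch, and a blue one at (475,418). I choose (392,355).

Next I check these in a close crop and measure.

```bash
python3 - <<'E'
from h import *
z=np.load('pics/top.npz');p,d=z['p'],z['d'].astype(float)
def crop(u0,v0,w,h,f,name):
    cv2.imwrite(name,cv2.resize(p[v0:v0+h,u0:u0+w,::-1],None,fx=f,fy=f,interpolation=cv2.INTER_CUBIC))
crop(220,185,190,90,4,'pics/crop1.png')
vv,uu=np.mgrid[0:384,0:512]
W=px2w('top',uu.ravel().astype(float),vv.ravel().astype(float),d.ravel()).T.reshape(384,512,3)
np.save('pics/W.npy',W)
hsv=cv2.cvtColor(p,cv2.COLOR_RGB2HSV)
# bangle
def box(c,r): return (abs(W[...,0]-c[0])<r)&(abs(W[...,1]-c[1])<r)
m=box((508,-153),50)&(p.min(2)>130)&(W[...,2]>18)&(W[...,2]<36)
lab=cv2.connectedComponents(m.astype(np.uint8))[1]
for l in range(1,lab.max()+1):
    q=W[lab==l]; print('comp',l,len(q),q.mean(0).round(1),np.median(q[:,2]).round(1))
l=np.argmax(np.bincount(lab[lab>0])); us,vs=np.where(lab==l)[::-1]
# project at z=25.5 via depth points
q=W[lab==l]
from scipy.optimize import least_squares
s=least_squares(lambda a:np.hypot(q[:,0]-a[0],q[:,1]-a[1])-a[2],[508,-153,32],loss='soft_l1').x
print('circle',s)
an=np.degrees(np.arctan2(q[:,1]-s[1],q[:,0]-s[0]));an=np.sort(an);g=np.diff(np.r_[an,an[0]+360]);i=g.argmax();ga=an[i]+g[i]/2
print('gap ang',ga,'width',g[i]); print('gap',s[:2]+32*np.array([np.cos(np.radians(ga)),np.sin(np.radians(ga))]))
# dish
for c in ((463,-5),(360,-140)):
    m=box(c,65)&(hsv[...,1]>60)&(W[...,2]>9)&(W[...,2]<22)
    q=W[m];r=cv2.minAreaRect(q[:,:2].astype(np.float32));print('dish',c,len(q),r,np.median(p[m],0))
# recorder
m=box((405,-320),70)&(W[...,2]>48)&(W[...,2]<66)
q=W[m];print('rec hi',len(q))
m2=m&(p.min(2)>140);print('button',W[m2].mean(0),W[m2].min(0),W[m2].max(0),m2.sum())
m3=m&(p.max(2)<70);print('dark',W[m3].mean(0),W[m3].min(0),W[m3].max(0),m3.sum())
m=box((405,-320),85)&(W[...,2]>30)&(W[...,2]<42)
print('box',cv2.minAreaRect(W[m][:,:2].astype(np.float32)),m.sum())
E
```

```text
comp 1 181 [ 506.2 -148.1   29. ] 28.8
circle [ 503.87667699 -152.75661475   31.92724442]
gap ang -119.4487906354722 width 45.58879401764787
gap [ 488.14402214 -180.62206956]
dish (463, -5) 158 ((464.0440673828125, -8.083293914794922), (83.79549407958984, 83.67901611328125), 7.181994915008545) [255.  239.  141.5]
dish (360, -140) 196 ((363.673095703125, -139.38772583007812), (84.07978820800781, 83.75029754638672), 82.25700378417969) [ 58.5 120.5 231. ]
rec hi 572
button [ 412.4711247  -319.0373818    57.24215169] [ 390.39291891 -349.47064656   48.06780275] [ 444.83542566 -298.94888452   62.19322453] 147
dark [ 444.00209392 -325.10746468   56.35630441] [ 382.99136898 -364.00956062   48.00785268] [ 471.30007138 -292.74580266   63.16397348] 399
box ((421.23980712890625, -322.2585144042969), (100.75700378417969, 99.89301300048828), 78.693115234375) 1031
```

View pics/crop1.png

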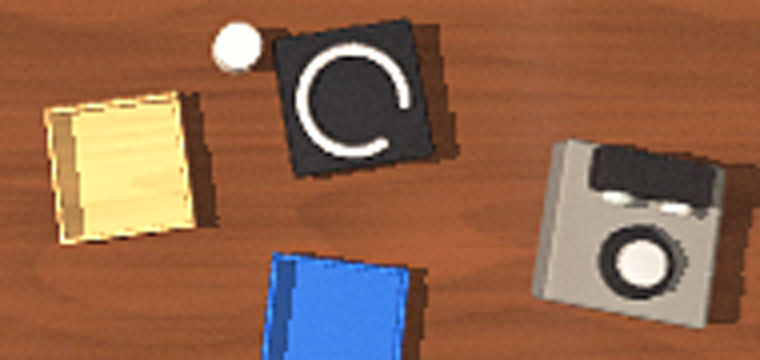

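```bash
cat >> h.py <<'E'
from scipy.spatial.transform import Rotation as R
def togo(target):
    s=env.state();M=R.from_euler('xyz',s['ee_rot'],degrees=True).as_matrix()
    print('t',s['time_s'],'tcp',s['ee_pos'].round(1),'tip',(s['ee_pos']+8*M[:,0]).round(1),'force',s['force'].round(2),'w',round(s['gripper_width'],1))
    print('axes\n',M.round(3)); 
    # level tool: rotvec turning x to -z
    v=M.T@np.array([0,0,-1.]);rv=np.cross([1,0,0],v);print('level rv',rv.round(4))
    print('slide cm',(M.T@(np.array(target)-s['ee_pos'])/10).round(2))
E
python3 - <<'E'
from h import *
W=np.load('pics/W.npy');p=np.load('pics/top.npz')['p'];d=np.load('pics/top.npz')['d']
print(d[240:263:2,370:392:2].round(0).astype(int))
print(W[240:263:2,370:392:2,2].round(0).astype(int))
m=np.zeros(p.shape[:2],bool);m[243:259,371:389]=1;m&=p.min(2)>150
vs,us=np.where(m);print(us.mean(),vs.mean(),m.sum(),np.ptp(us),np.ptp(vs),W[m].mean(0).round(1),np.median(W[m],0))
togo((W[m].mean(0)[0],W[m].mean(0)[1],90))
E
```

```text
[[941 942 939 940 942 941 940 941 941 942 941]
 [938 940 938 930 931 928 929 939 939 945 944]
 [940 930 925 926 927 927 927 929 939 939 938]
 [937 926 927 923 917 915 915 929 927 936 938]
 [931 927 927 917 916 914 917 915 927 937 938]
 [927 925 924 917 916 914 916 917 924 937 935]
 [927 922 924 914 915 917 915 914 924 926 937]
 [935 925 923 915 912 915 916 911 922 937 938]
 [935 926 921 925 923 915   0 924 923 937 935]
 [935 933 926 926 924 920 921 923 934 936 934]
 [933 933 932 934 935 934 933 935 936 935 935]
 [938 932 934 934 933 933 934 932 933 930 936]]
[[ 36  35  38  37  35  37  37  37  37  35  37]
 [ 38  36  39  46  45  49  48  38  38  32  33]
 [ 36  46  51  50  48  49  49  47  37  38  38]
 [ 38  49  48  52  58  60  61  47  48  39  38]
 [ 43  48  48  57  59  61  58  60  48  38  37]
 [ 46  48  50  57  58  60  59  57  50  37  39]
 [ 45  51  49  59  59  56  58  60  50  47  36]
 [ 37  47  49  58  61  58  57  62  51  36  35]
 [ 36  46  51  47  49  57 981  48  50  36  38]
 [ 36  37  45  45  47  51  50  48  38  36  37]
 [ 37  38  38  36  36  37  38  36  35  36  36]
 [ 31  38  36  36  37  37  36  38  37  40  35]]
379.88495575221236 250.63716814159292 113 17 15 [ 403.  -317.8   56.8] [ 402.26097839 -317.40127343   58.42830162]
t 0.65 tcp [ 203.5 -537.8  222. ] tip [ 203.5 -537.8  214. ] force [-0.02 -0.34  0.57] w 91.1
axes
 [[ 0.     0.354 -0.935]
 [-0.    -0.935 -0.354]
 [-1.     0.    -0.   ]]
level rv [ 0.     -0.     -0.0001]
slide cm [ 13.2  -13.52 -26.44]
```

The crop confirms three things: the gap is in the ring at crop (400,128), the wooden dish at (120,168) is empty, and the button is at (640,263). The button top stands at 58 mm and its collar at about 48 mm, so a 6 mm press clears the collar. I now move above the button with the fingers shut.

>>> arm_command:
  slide:
    - [0,-0.5,-1]
    - [0,-1.5,-3]
    - [1,-3,-6]
    - [2,-4.5,-9]
    - [3.5,-6,-12]
    - [5,-7.5,-15]
    - [6.5,-9,-18]
    - [8,-10.5,-21]
    - [9.5,-12,-23.5]
    - [11,-13,-25.5]
    - [12.5,-13.5,-26.3]
    - [13.2,-13.5,-26.3]
    - [13.2,-13.5,-26.3]
    - [13.2,-13.5,-26.3]
    - [13.2,-13.5,-26.3]
  turn:
    - [0,0,0]
    - [0,0,0]
    - [0,0,0]
    - [0,0,0]
    - [0,0,0]
    - [0,0,0]
    - [0,0,0]
    - [0,0,0]
    - [0,0,0]
    - [0,0,0]
    - [0,0,0]
    - [0,0,0]
    - [0,0,0]
    - [0,0,0]
    - [0,0,0]
  grip: [255,255,255,255,255,255,255,255,255,255,255,255,255,255,255]
  newtons: 10

```text
time_s: 1.9
ee_pos: [401.8, -319.4, 90.8]
ee_rot: [113.6, 89.9, -45.7]
force: [-0.4, 0.2, 0.7]
gripper_width: 0.7
```

```bash
python3 - <<'E'
from h import *
togo((402,-318,44.5))
p,d=grab('wrist'); cv2.imwrite('pics/wrist1.png',p[:,:,::-1])
p,d=grab('top'); cv2.imwrite('pics/top2.png',cv2.resize(p[180:300,300:460,::-1],None,fx=4,fy=4))
E
```

```text
t 1.9 tcp [ 401.8 -319.4   90.8] tip [ 401.8 -319.4   82.8] force [-0.41  0.21  0.68] w 0.7
axes
 [[ 0.001  0.353 -0.936]
 [-0.001 -0.936 -0.353]
 [-1.     0.002 -0.001]]
level rv [ 0.     -0.0007 -0.0017]
slide cm [ 4.63 -0.13 -0.07]
```

View pics/wrist1.png

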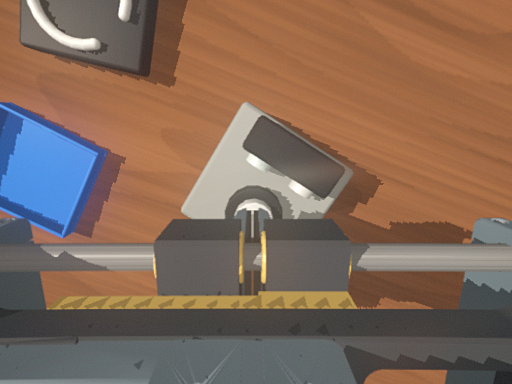

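The wrist view shows the closed fingers centred over the button at (252,205). The camera head lies ahead of them, around (295,155). Before pressing I check how wide the finger blocks are and how high they sit.

```bash
python3 - <<'E'
from h import *
z=np.load('pics/wrist.npz');d=z['d'].astype(float)
c=env.calibration('wrist');K=c['K'];T=np.array(c['T_tool_cam']);print(T.round(2),c['k1'])
for u,v in [(160,222),(160,290),(200,225),(237,225),(252,215),(252,235),(200,260),(200,290),(345,225),(345,290),(252,205),(245,198),(295,155),(250,160),(320,190)]:
    D=d[v,u];a=(u-K[0,2])/K[0,0];b=(v-K[1,2])/K[1,1]
    P=T@np.array([a*D,-b*D,-D,1]);print((u,v),D.round(0),'tool',P[:3].round(1))
E
```

```text
[[   0.      0.24   -0.97 -162.48]
 [   1.      0.      0.     -0.67]
 [   0.     -0.97   -0.24  -66.98]
 [   0.      0.      0.      1.  ]] 0.016973259203253648
(160, 222) 267.0 tool [ 90.8 -85.4  20.5]
(160, 290) 76.0 tool [-94.5 -24.9 -24.7]
(200, 225) 85.0 tool [-81.6 -16.  -38.1]
(237, 225) 85.0 tool [-81.8  -5.1 -38.2]
(252, 215) 204.0 tool [32.4 -0.7 -4.8]
(252, 235) 209.0 tool [33.2 -0.7 10.5]
(200, 260) 75.0 tool [-93.9 -14.1 -33. ]
(200, 290) 76.0 tool [-94.2 -14.4 -24.5]
(345, 225) 267.0 tool [90.7 85.  23.5]
(345, 290) 76.0 tool [-94.4  23.7 -24.6]
(252, 205) 203.0 tool [ 33.5  -0.7 -11.8]
(245, 198) 212.0 tool [ 43.2  -5.9 -14.4]
(295, 155) 195.0 tool [ 33.8  28.3 -46.6]
(250, 160) 200.0 tool [ 37.8  -2.1 -42.8]
(320, 190) 201.0 tool [ 33.3  46.3 -22.6]
```

The blocks are the upper finger carriers, 80 mm or more behind the TCP, so they are clear. Now I press.

>>> arm_command:
  slide:
    - [0.8,-0.1,0]
    - [1.6,-0.1,0]
    - [2.1,-0.1,0]
    - [2.4,-0.1,0]
    - [2.6,-0.1,0]
    - [2.8,-0.1,0]
    - [3.0,-0.1,0]
    - [3.0,-0.1,0]
    - [3.0,-0.1,0]
    - [3.0,-0.1,0]
  turn:
    - [0,0,0]
    - [0,0,0]
    - [0,0,0]
    - [0,0,0]
    - [0,0,0]
    - [0,0,0]
    - [0,0,0]
    - [0,0,0]
    - [0,0,0]
    - [0,0,0]
  grip: [255,255,255,255,255,255,255,255,255,255]

```text
time_s: 2.83
ee_pos: [400.8, -317.3, 60.3]
ee_rot: [-39.1, 89.9, 161.7]
force: [-3.5, 1.8, 5.5]
gripper_width: 0.5
```

The force is 5.5 N with the tip at 52 mm. I push slightly further to confirm it bottoms out.

>>> arm_command:
  slide:
    - [0.1,0,0]
    - [0.2,0,0]
    - [0.2,0,0]
    - [0.2,0,0]
  turn:
    - [0,0,0]
    - [0,0,0]
    - [0,0,0]
    - [0,0,0]
  grip: [255,255,255,255]

```text
time_s: 3.17
ee_pos: [400.9, -317.3, 60.1]
ee_rot: [-5.5, 90.0, -164.7]
force: [-6.1, 2.3, 18.7]
gripper_width: 0.5
```

```bash
python3 - <<'E'
from h import *
togo((488,-181,56))
E
```

```text
t 3.1667 tcp [ 400.9 -317.3   60.1] tip [ 400.9 -317.3   52.1] force [-6.06  2.29 18.67] w 0.5
axes
 [[-0.     0.354 -0.935]
 [-0.    -0.935 -0.354]
 [-1.    -0.     0.   ]]
level rv [-0.      0.0005  0.    ]
slide cm [  0.4   -9.66 -12.97]
```

The force jumped to 18.7 N with no further travel, so the button is fully down. I lift off and go above the gap, stopping high first.

>>> arm_command:
  slide:
    - [-0.5,0,0]
    - [-1.5,0,0]
    - [-3,0,0]
    - [-5,0,0]
    - [-6,-0.8,-1]
    - [-6,-2.3,-3]
    - [-6,-3.7,-5]
    - [-6,-5.2,-7]
    - [-6,-6.6,-9]
    - [-6,-8.1,-11]
    - [-6,-9.2,-12.4]
    - [-6,-9.6,-12.9]
    - [-6,-9.6,-12.9]
    - [-6,-9.6,-12.9]
    - [-6,-9.6,-12.9]
  turn:
    - [0,0,0]
    - [0,0,0]
    - [0,0,0]
    - [0,0,0]
    - [0,0,0]
    - [0,0,0]
    - [0,0,0]
    - [0,0,0]
    - [0,0,0]
    - [0,0,0]
    - [0,0,0]
    - [0,0,0]
    - [0,0,0]
    - [0,0,0]
    - [0,0,0]
  grip: [255,255,255,255,255,255,255,255,255,255,255,255,255,255,255]

```text
time_s: 4.42
ee_pos: [487.6, -182.6, 117.9]
ee_rot: [28.5, 90.0, -130.8]
force: [-0.1, -0.7, -0.1]
gripper_width: 0.4
```

```bash
python3 - <<'E'
from h import *
togo((488,-181,56))
p,d=grab('wrist'); cv2.imwrite('pics/wrist2.png',p[:,:,::-1])
p,d=grab('top'); cv2.imwrite('pics/top3.png',cv2.resize(p[150:290,220:420,::-1],None,fx=4,fy=4))
E
```

```text
t 4.4167 tcp [ 487.6 -182.6  117.9] tip [ 487.6 -182.6  109.9] force [-0.1  -0.74 -0.12] w 0.4
axes
 [[-0.     0.353 -0.935]
 [-0.    -0.935 -0.353]
 [-1.     0.     0.   ]]
level rv [ 0.      0.0004 -0.0002]
slide cm [ 6.19 -0.14 -0.09]
```

View pics/wrist2.png

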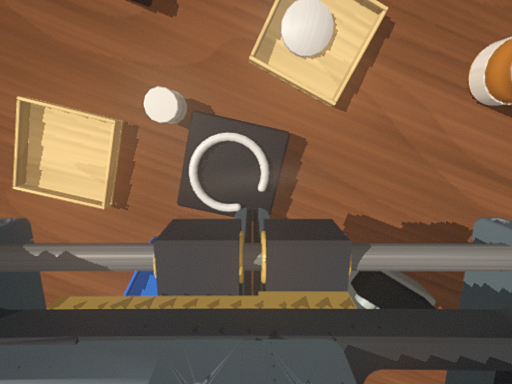

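View pics/top3.png

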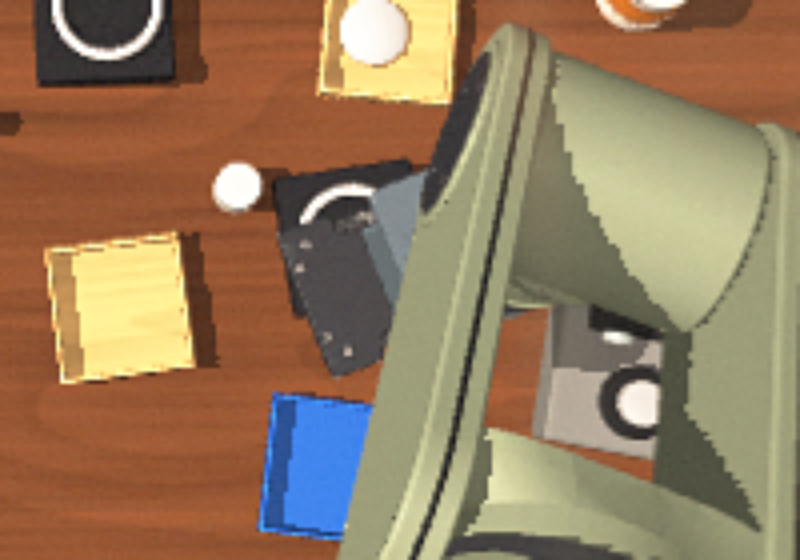

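The wrist view shows bar ends at (263,189) and (240,207), with the tip just in front of the gap. In the top view nothing has moved. I measure the gap from the wrist camera as a second check.

```bash
python3 - <<'E'
from h import *
z=np.load('pics/wrist.npz');p,d=z['p'],z['d'].astype(float)
c=env.calibration('wrist');K=c['K'];T=np.array(c['T_tool_cam'])
s=env.state();M=R.from_euler('xyz',s['ee_rot'],degrees=True).as_matrix()
v,u=np.mgrid[120:214,180:276];v=v.ravel();u=u.ravel()
D=d[v,u];a=(u-K[0,2])/K[0,0];b=(v-K[1,2])/K[1,1]
W=(M@(T@np.array([a*D,-b*D,-D,np.ones_like(D)]))[:3]).T+s['ee_pos']
m=(p[v,u].min(1)>110)&(W[:,2]>20)&(W[:,2]<34);q=W[m]
from scipy.optimize import least_squares
f=least_squares(lambda a:np.hypot(q[:,0]-a[0],q[:,1]-a[1])-a[2],[508,-153,32],loss='soft_l1').x
an=np.sort(np.degrees(np.arctan2(q[:,1]-f[1],q[:,0]-f[0])));g=np.diff(np.r_[an,an[0]+360]);i=g.argmax();ga=np.radians(an[i]+g[i]/2)
print(len(q),f,q[:,2].mean(),np.degrees(ga),g[i],f[:2]+32*np.array([np.cos(ga),np.sin(ga)]))
E
```

```text
1630 [ 503.68421028 -153.75428367   31.75638069] 27.556111467178322 -121.87823724827743 38.98847117748177 [ 486.78450371 -180.92779868]
```

Both cameras agree: the gap is at (487,-181), within 2 mm. I descend until the fingertips are about 22 mm over it and hold.

>>> arm_command:
  slide:
    - [1,-0.1,-0.1]
    - [2.5,-0.1,-0.1]
    - [4,-0.1,-0.1]
    - [5,-0.1,-0.1]
    - [5.7,-0.1,-0.1]
    - [6.1,-0.1,-0.1]
    - [6.1,-0.1,-0.1]
    - [6.1,-0.1,-0.1]
    - [6.1,-0.1,-0.1]
    - [6.1,-0.1,-0.1]
    - [6.1,-0.1,-0.1]
    - [6.1,-0.1,-0.1]
    - [6.1,-0.1,-0.1]
    - [6.1,-0.1,-0.1]
    - [6.1,-0.1,-0.1]
    - [6.1,-0.1,-0.1]
    - [6.1,-0.1,-0.1]
    - [6.1,-0.1,-0.1]
    - [6.1,-0.1,-0.1]
    - [6.1,-0.1,-0.1]
  turn:
    - [0,0,0]
    - [0,0,0]
    - [0,0,0]
    - [0,0,0]
    - [0,0,0]
    - [0,0,0]
    - [0,0,0]
    - [0,0,0]
    - [0,0,0]
    - [0,0,0]
    - [0,0,0]
    - [0,0,0]
    - [0,0,0]
    - [0,0,0]
    - [0,0,0]
    - [0,0,0]
    - [0,0,0]
    - [0,0,0]
    - [0,0,0]
    - [0,0,0]
  grip: [255,255,255,255,255,255,255,255,255,255,255,255,255,255,255,255,255,255,255,255]

```text
time_s: 6.18
ee_pos: [488.6, -180.8, 56.9]
ee_rot: [66.3, 90.0, -93.0]
force: [0.0, -0.2, 1.2]
gripper_width: 0.3
```

>>> arm_command:
  slide:
    - [0,0,0]
    - [0,0,0]
    - [0,0,0]
    - [0,0,0]
    - [0,0,0]
    - [0,0,0]
    - [0,0,0]
    - [0,0,0]
    - [0,0,0]
    - [0,0,0]
    - [0,0,0]
    - [0,0,0]
    - [0,0,0]
    - [0,0,0]
    - [0,0,0]
    - [0,0,0]
  turn:
    - [0,0,0]
    - [0,0,0]
    - [0,0,0]
    - [0,0,0]
    - [0,0,0]
    - [0,0,0]
    - [0,0,0]
    - [0,0,0]
    - [0,0,0]
    - [0,0,0]
    - [0,0,0]
    - [0,0,0]
    - [0,0,0]
    - [0,0,0]
    - [0,0,0]
    - [0,0,0]
  grip: [255,255,255,255,255,255,255,255,255,255,255,255,255,255,255,255]

```text
time_s: 7.52
ee_pos: [488.6, -180.8, 57.0]
ee_rot: [90.6, 90.0, -68.7]
force: [-0.1, 0.0, -0.6]
gripper_width: 0.7
```

```bash
python3 - <<'E'
from h import *
togo((464,-8,46))
p,d=grab('wrist'); cv2.imwrite('pics/wrist3.png',p[:,:,::-1])
E
```

```text
t 7.5167 tcp [ 488.6 -180.8   57. ] tip [ 488.6 -180.8   49. ] force [-0.14  0.02 -0.64] w 0.7
axes
 [[ 0.     0.354 -0.935]
 [-0.    -0.935 -0.354]
 [-1.     0.    -0.   ]]
level rv [ 0.     -0.     -0.0001]
slide cm [  1.09 -17.03  -3.81]
```

View pics/wrist3.png

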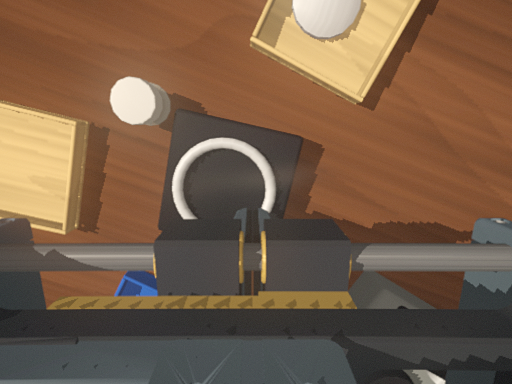

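The tip stands over the gap and held still there for more than 2 s. The bangle is still at about (222,185), undisturbed. Now I raise, cross over to the dish, lower and hold.

>>> arm_command:
  slide:
    - [-1,0,0]
    - [-2.5,0,0]
    - [-4,0,0]
    - [-4,-1.5,-0.3]
    - [-4,-4,-0.9]
    - [-4,-7,-1.6]
    - [-4,-10,-2.2]
    - [-4,-13,-2.9]
    - [-4,-15.5,-3.5]
    - [-4,-17,-3.8]
    - [-3,-17,-3.8]
    - [-1.5,-17,-3.8]
    - [0,-17,-3.8]
    - [0.7,-17,-3.8]
    - [1,-17,-3.8]
    - [1,-17,-3.8]
    - [1,-17,-3.8]
    - [1,-17,-3.8]
    - [1,-17,-3.8]
    - [1,-17,-3.8]
  turn:
    - [0,0,0]
    - [0,0,0]
    - [0,0,0]
    - [0,0,0]
    - [0,0,0]
    - [0,0,0]
    - [0,0,0]
    - [0,0,0]
    - [0,0,0]
    - [0,0,0]
    - [0,0,0]
    - [0,0,0]
    - [0,0,0]
    - [0,0,0]
    - [0,0,0]
    - [0,0,0]
    - [0,0,0]
    - [0,0,0]
    - [0,0,0]
    - [0,0,0]
  grip: [255,255,255,255,255,255,255,255,255,255,255,255,255,255,255,255,255,255,255,255]

```text
time_s: 9.23
ee_pos: [464.4, -8.4, 47.4]
ee_rot: [152.1, 89.9, -7.1]
force: [0.1, -0.3, 0.6]
gripper_width: 0.8
```

>>> arm_command:
  slide:
    - [0,0,0]
    - [0,0,0]
    - [0,0,0]
    - [0,0,0]
    - [0,0,0]
    - [0,0,0]
    - [0,0,0]
    - [0,0,0]
    - [0,0,0]
    - [0,0,0]
    - [0,0,0]
    - [0,0,0]
    - [0,0,0]
    - [0,0,0]
    - [0,0,0]
    - [0,0,0]
    - [0,0,0]
    - [0,0,0]
    - [0,0,0]
    - [0,0,0]
  turn:
    - [0,0,0]
    - [0,0,0]
    - [0,0,0]
    - [0,0,0]
    - [0,0,0]
    - [0,0,0]
    - [0,0,0]
    - [0,0,0]
    - [0,0,0]
    - [0,0,0]
    - [0,0,0]
    - [0,0,0]
    - [0,0,0]
    - [0,0,0]
    - [0,0,0]
    - [0,0,0]
    - [0,0,0]
    - [0,0,0]
    - [0,0,0]
    - [0,0,0]
  grip: [255,255,255,255,255,255,255,255,255,255,255,255,255,255,255,255,255,255,255,255]

```text
time_s: 10.9
ee_pos: [463.9, -8.3, 46.9]
ee_rot: [46.6, 90.0, -112.7]
force: [0.4, -0.4, -0.4]
gripper_width: 0.5
```

```bash
python3 - <<'E'
from h import *
togo((464,-8,46))
p,d=grab('wrist'); cv2.imwrite('pics/wrist4.png',p[:,:,::-1])
p,d=grab('top'); cv2.imwrite('pics/top4.png',cv2.resize(p[:,:,::-1],(800,600)))
E
```

```text
t 10.9 tcp [463.9  -8.3  46.9] tip [463.9  -8.3  38.9] force [ 0.41 -0.39 -0.43] w 0.5
axes
 [[-0.     0.354 -0.935]
 [-0.    -0.935 -0.354]
 [-1.     0.     0.   ]]
level rv [ 0.      0.0001 -0.0001]
slide cm [ 0.09 -0.03 -0.02]
```

View pics/wrist4.png

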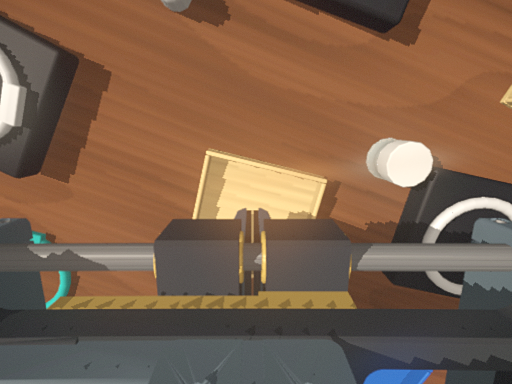

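View pics/top4.png

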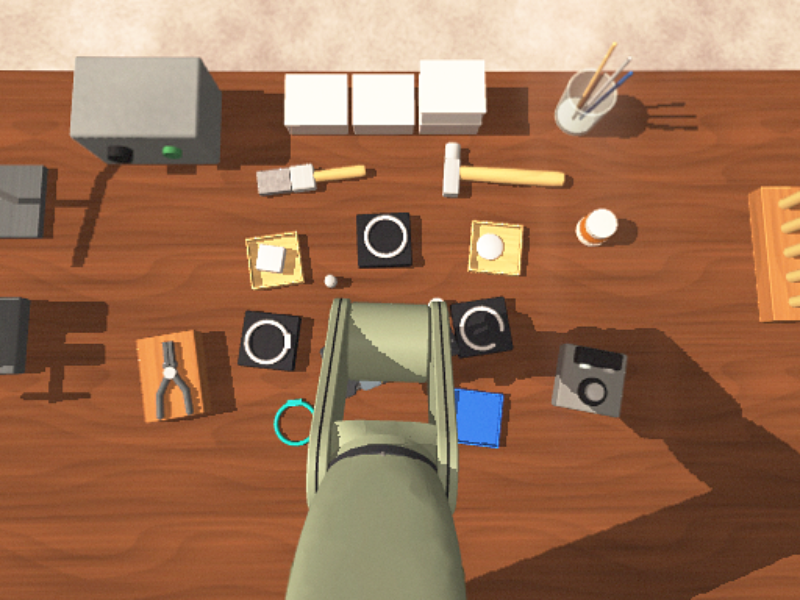

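The tip is over the empty dish, whose far corner shows at (205,155). Nothing has moved in the top view, and the button stands up at (594,392). I hold a little longer, then hand in.

>>> arm_command:
  slide:
    - [0,0,0]
    - [0,0,0]
    - [0,0,0]
    - [0,0,0]
    - [0,0,0]
    - [0,0,0]
    - [0,0,0]
    - [0,0,0]
    - [0,0,0]
    - [0,0,0]
  turn:
    - [0,0,0]
    - [0,0,0]
    - [0,0,0]
    - [0,0,0]
    - [0,0,0]
    - [0,0,0]
    - [0,0,0]
    - [0,0,0]
    - [0,0,0]
    - [0,0,0]
  grip: [255,255,255,255,255,255,255,255,255,255]

```text
time_s: 11.83
ee_pos: [464.0, -8.3, 46.9]
ee_rot: [79.7, 90.0, -79.5]
force: [-0.0, -0.3, 0.0]
gripper_width: 0.4
```

```bash
python3 - <<'E'
from h import *
togo((464,-8,46)); print(env.job_done())
E
```

```text
t 11.8333 tcp [464.   -8.3  46.9] tip [464.   -8.3  38.9] force [-0.   -0.27  0.04] w 0.4
axes
 [[ 0.     0.354 -0.935]
 [-0.    -0.935 -0.354]
 [-1.     0.     0.   ]]
level rv [ 0.      0.     -0.0001]
slide cm [ 0.09 -0.03 -0.01]
the job is handed in; nothing more can be done
None
```

The recorded note is done and handed in at 11.8 s; the hand-in reports no verdict, so whether it passed is not confirmed.

- **Button:** I pressed it until it bottomed out (force rose to 18.7 N with no further travel) and let go. The later top view shows it up.
- **Gap:** I pointed straight down at the gap in the open bangle, about 2 mm off sideways with fingertips about 23 mm over it. I held still there for over 2 s. The top and wrist cameras agreed on its position to within 2 mm.
- **Empty dish:** I pointed at its measured centre, fingertips about 23 mm above the rim, held for about 3 s and finished there. The last force reading was about 0.3 N or less, which is sensor noise.
- **Everything else:** By eye, the final top view shows nothing moved; I did not measure it. The arm hid the dish and part of the bead jar in that view, but the wrist view showed both standing normally. No check failed or disagreed.

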